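Two-stage contact test of a power pack on a rotary test stand

TASK

Turn the test stand's turntable by its upright pegs until the bay with the power pack (the flat black slab) sits centred under the probe head. Then push the head's plunger down to its soft first stop and rest there for about a second without lowering the probes, push on through to the firm second stop and hold it there for about a second without forcing it, and let it come fully back up. Leave the three units in their bays with the power pack still under the head, and do not disturb the pliers or the solder tin beside the stand.

Things in the scene. Friction and masses are not known exactly. Their poses are not given: they have to be found in the camera images.
- test_stand: the fixed test stand; its origin lies on the turntable's vertical axis at bench height. Its own +x points from that axis to the head (away from the robot, within 0.25 rad of world +x). A 70 mm wide column, 178 mm high, at own x 170 to 205 mm carries the grey round head (64 mm across, 112 to 189 mm above the bench) over the turntable, 85 mm from its axis.
- head_axis (a point): the point on the bench straight below the centre of the head and plunger (85 mm from the turntable's axis)
- plunger: sprung plunger with a round black cap 50 mm across; origin at the centre of the cap's underside, 220 mm above the bench when up. First a free stroke down against 1.5 to 3 N, 8 to 18 mm long (hidden, different each time), to the first stop: the sprung probe plate, yielding only from about 11 N in all. Then 12 mm more, rising to about 14 N, to the firm second stop.
- cap_top (a point): centre of the cap's flat top, 236 mm above the bench when up; the flat is 44 mm across. Press here; its springs bring it back up. It must not take more than 40 N (at the second stop the force rises by about 3 N per mm)
- probe_plate (a joint): downward travel of the black probe plate with brass pins below the head, in m: 0 up (it stays 0 until the plunger is pushed beyond the first stop), 0.012 at the second stop; its spring returns it
- turntable: the round aluminium turntable, 290 mm across, turning freely (a little friction, stays where it is left) either way about the stand's vertical axis; origin on that axis 12 mm above the bench, z up; its upper face is 30 mm above the bench. Its own +x points at the power pack's bay, the mouse's bay lies at +120 deg and the board's bay at +240 deg, all 85 mm from the axis
- pack_bay (a point): middle of the power pack's bay on the turntable, on its pad 48 mm above the bench; it must come under the head
- mouse_bay (a point): middle of the mouse's bay, 30 mm above the bench
- board_bay (a point): middle of the sensor board's bay, on its pad 48 mm above the bench
- peg_1 (a point): top of an upright round steel peg fixed to the turntable at +60 deg of its own x, 125 mm from the axis; 12 mm thick, top 77 mm above the bench, free for 45 mm all round. Push it sideways or pinch it from above to turn the table
- peg_2 (a point): top of an upright round steel peg fixed to the turntable at +180 deg of its own x, 125 mm from the axis; 12 mm thick, top 77 mm above the bench, free for 45 mm all round. Push it sideways or pinch it from above to turn the table
- peg_3 (a point): top of an upright round steel peg fixed to the turntable at +300 deg of its own x, 125 mm from the axis; 12 mm thick, top 77 mm above the bench, free for 45 mm all round. Push it sideways or pinch it from above to turn the table
- power_pack: loose flat black battery pack, 106x72x22 mm, in its bay with its long side (own x) across the radius; origin at the centre of its underside, about 47 mm above the bench
- mouse: loose black computer mouse, 106x60x39 mm, in its bay; origin at the centre of its underside
- sensor_board: loose small green circuit board, 30x40 mm, with wire tails pointing to the axis, in its bay; origin 22 mm from the board's middle, on the wire side
- pliers: bystander: blue-handled flat pliers, 155 mm long, lying to the right of the stand; origin at its middle
- solder_tin: bystander: round tin, 56 mm across, 28 mm high, to the left of the stand; origin at the centre of its underside

How it is judged:
On the way, in this order (a step that is already met when the one before it is completed fails the run):
1. the power pack's bay is centred under the head (within 8 mm) (horizontal distance between pack_bay and head_axis below 0.008 m and value of joint probe_plate below 0.002 m), for 0.3 s.
2. the plunger rests against its first stop (cap pressed with more than 3.5 N, probe plate lowered less than 2 mm) for 0.5 s (all of step 1 and (contact force between plunger and the fingers above 3.5 N or contact force between plunger and the arm above 3.5 N)), for 0.5 s.
3. the plunger is held at its second stop (probe plate lowered at least 10.5 mm) for 0.5 s (horizontal distance between pack_bay and head_axis below 0.008 m and value of joint probe_plate above 0.0105 m), for 0.5 s.
At the end, for the whole second after the job is handed in: plunger (within 2 mm) and probe plate (1.5 mm) are fully up, the power pack's bay is within 8 mm of the head's axis, the turntable at rest, the power pack flat and within 10 mm of its bay's middle, the mouse within 15 mm, the board's origin within 35 mm of its bay's middle (horizontal distance between pack_bay and head_axis below 0.008 m and height (world z) of cap_top above 0.234 m and value of joint probe_plate below 0.0015 m and angular speed of turntable below 0.05 rad/s and distance between power_pack and pack_bay below 0.01 m and angle between power_pack's own z axis and vertical below 0.1 rad and distance between mouse and mouse_bay below 0.015 m and distance between sensor_board and board_bay below 0.035 m); the robot touches nothing.
It fails at once if the cap is forced with more than 40 N (contact force between plunger and the fingers above 40 N or contact force between plunger and the arm above 40 N).
It fails at once if the probes are lowered while the power pack is not under them (not (horizontal distance between pack_bay and head_axis below 0.008 m) and value of joint probe_plate above 0.003 m).
It fails at once if pliers or solder tin shifted by more than 20 mm (distance of any of pliers, solder_tin from where it was at the start of the episode above 0.02 m).
It also fails if it takes over 72 s, if anything falls off the work surface, if the arm or the gripper's body presses on something with over 40 N, if the wrist force passes 120 N, or if a joint passes its speed limit or range.

ROBOT

A 7-joint arm with a two-finger parallel gripper is mounted at the origin on a cart in front of the work surface, level with it; the furniture and walls round the work are solid. World frame = base frame: x ahead of the robot, y to its left, z up, the work surface at z = 0. Lengths are in m, angles in rad, forces in N, time in s.
With the tool pointing down it reaches from about 0.425 to 0.925 m from the base axis. Payload 6.8 kg.
Tool frame: the origin (TCP) lies on the centre line of the jaws, within the pads' length; the fingertips stand 11 mm ahead of it and the grasp point (between the pads) lies 8 mm behind it; z points along the fingers, y is the line along which they close (so a half turn about z gives the same grasp; the last joint's range is limited). The gripper opens to 88 mm and grips with 3 to 60 N. Pads are 20 mm wide; open, the fingers measure 115 mm over their backs; the gripper's body (75 mm by 178 mm) begins 61 mm behind the grasp point.
Start: joints at [1.218, 0.477, 0.022, 1.555, -0.011, 1.109, -0.083], TCP at [0.164, -0.655, 0.234] pointing down, gripper open.
Joint ranges: [-2.96, 2.96], [-0.34, 2.1], [-1.41, 1.46], [0.24, 2.44], [-1.37, 4.51], [0.17, 1.92], [-2.96, 2.96]. Speed limits (rad/s): [2.39, 2.39, 3.14, 3.14, 3.14, 3.14, 3.14].

INTERFACE

Orientations are given as a unit quaternion [w, x, y, z].
In Python, from station import robot, vision, order gives the robot as it stands.
- The arm moves only by the tool servo_tool, never from a script. Its argument "plan" is a list of rows, each a list of 2 entries, a list of its own where there are three numbers: the shift along the tool's x, y, z normalised to -1 to 1, where 1 is 3 cm, then the turn about the tool's z normalised to -1 to 1, where 1 is 120 degrees. A call has exactly 5 rows; each row shifts and turns the commanded pose from where the row before left it, along the tool's axes as they then stand; what a row does not reach is not made up. A row lasts 1/10 s, in which the tool goes at most 50 mm and 8.59 degrees, less where a joint would pass 70% of its speed; a pose out of reach is approached as far as the arm can. A call with a number of a shift or a turn outside -1 to 1 is refused whole. A call with a gripper value outside its range is refused whole. "hand" is the closure, from -1 (fully open) to 1 (shut), set as the call begins (left out, the last holds). The fingers move at their own pace and stop on an object; "grip_force" is the grip in N (left out, the last holds). Time passes only in rows, so rows that do not move let the fingers close, or fill a call up. It gives the time, the measured TCP pose, the force, the opening and the grip force at its end, in the units of the state.
- robot.get_obs(): the state, without advancing time (a new reading comes with each control period).
- vision.capture(name): name is "scene" or "top" or "wrist"; returns a dict with "img" (384x512x3 uint8, red, green, blue), "z_map" (384x512 float32, m along the optical axis (not along the pixel's ray), 0 where there is no reading), "K" (3x3 intrinsics, pixels), "dist_coeffs" ([k1, k2, p1, p2, k3] as OpenCV has them; the pictures are not rectified), "rvec" (rotation vector, rad) and "tvec" (3), from world to camera coordinates, as OpenCV has them. Camera axes: x right, y down, z forward; pixel columns grow to the right and rows downward; lengths in m; the calibration is good to about 2 mm. A picture is of the moment at which its call begins.
- order.finish_job(): hands the job in; it is judged then, once.
The state is a dict: "time_s": time; "joints": joint angles; "dq": joint speeds; "tau": joint torques, N m; "tool_pos": TCP position; "orientation": TCP orientation; "ft_force": force on the tool from outside, world axes, zero at the start; "moment": the same for the moment, N m; "finger_gap": finger opening in m; "grasp_force": force on a finger pad.
Only numpy, scipy, OpenCV 4.12 (cv2) and the standard library are available. Lean on these libraries where they do the work, as an engineer would, in place of code of your own. Each camera call takes 0.05 s, during which the arm holds its last target. There are 200 camera calls.

## Working session

There is one attempt and no reset: what is moved stays moved. The work goes in short steps, Python scripts to look and compute and a tool call to move; the robot and the scene stay as the last step left them, time stands still between calls to the robot, and variables do not carry over. Pictures are saved under pics/ and viewed, at most 10 in all, crops included, and the job is handed in when it is done.

Besides the shell and the picture viewer there is one more tool, called after "Request:" as name([rows], argument=value, ...), one row to a line, values as JSON. servo_tool: Moves the arm, as the interface text tells. Scaled input: -1 to 1 covers 3 cm each way for a shift and 120 degrees each way for a turn. Its arguments: {"type":"object","properties":{"plan":{"type":"array","items":{"type":"array"}},"hand":{"type":"number"},"grip_force":{"type":"number"}},"required":["plan"]}

```bash
mkdir -p pics; ls; python3 - <<'E'
from station import robot, vision
import cv2,numpy as np
o=robot.get_obs();print({k:np.round(v,3).tolist() for k,v in o.items()})
for n in ("top","scene"):
    c=vision.capture(n);cv2.imwrite(f"pics/{n}0.png",c["img"][:,:,::-1]);np.savez(f"{n}0.npz",**c)
    R=cv2.Rodrigues(np.array(c["rvec"]))[0];print(n,-R.T@np.array(c["tvec"]).ravel(),R[2],c["K"][0][0])
E
```

```text
pics
{'time_s': 0.0, 'joints': [1.218, 0.478, 0.022, 1.556, -0.012, 1.109, -0.083], 'dq': [-0.001, 0.001, 0.001, 0.0, 0.0, -0.002, -0.0], 'tau': [-0.001, -58.284, 1.535, -27.26, -0.054, 0.017, 0.0], 'tool_pos': [0.163, -0.654, 0.233], 'orientation': [-0.001, 0.993, 0.122, -0.0], 'ft_force': [-0.17, -0.652, 0.344], 'moment': [-0.025, 0.008, 0.005], 'grasp_force': 0.0, 'finger_gap': 0.088}
top [0.44822296 0.01148795 1.35922093] [ 0.10460853 -0.00330816 -0.99450797] 478.60593837880805
scene [-0.0038749   0.87950785  0.72982679] [ 0.49465891 -0.71803529 -0.48963035] 354.77361539745306
```

View pics/top0.png

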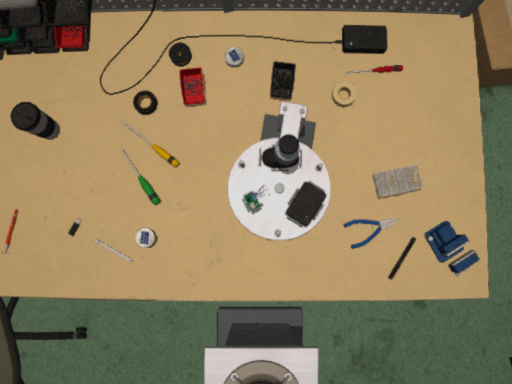

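View pics/scene0.png

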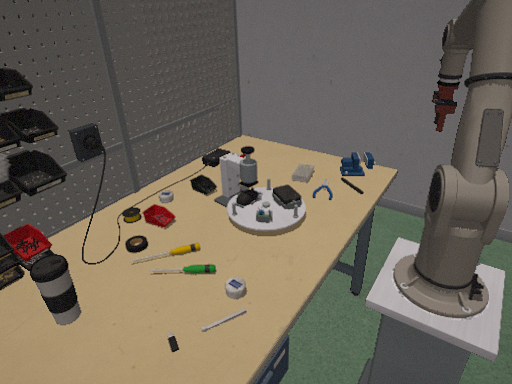

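Top view: the turntable is at about (279,188), the cap at (288,147), the pack at (307,204), pegs at (242,165), (319,168) and (278,233). Next I measure these in 3D.

```bash
cat > h.py <<'E'
import cv2,numpy as np
def cloud(c):
    K=np.array(c["K"]);h,w=c["z_map"].shape
    uv=np.stack(np.meshgrid(np.arange(w),np.arange(h)),-1).reshape(-1,1,2).astype(np.float32)
    n=cv2.undistortPoints(uv,K,np.array(c["dist_coeffs"])).reshape(h,w,2)
    R=cv2.Rodrigues(np.array(c["rvec"]))[0];z=c["z_map"][...,None]
    return (np.concatenate([n*z,z],-1)-np.array(c["tvec"]).ravel())@R
def circ(p):
    A=np.c_[2*p,np.ones(len(p))];s=np.linalg.lstsq(A,(p**2).sum(1),rcond=None)[0]
    return s[:2],np.sqrt(s[2]+s[:2]@s[:2])
def ray(c,uv,z):
    n=cv2.undistortPoints(np.array(uv,np.float32).reshape(-1,1,2),np.array(c["K"]),np.array(c["dist_coeffs"])).reshape(-1,2)
    R=cv2.Rodrigues(np.array(c["rvec"]))[0];o=-R.T@np.array(c["tvec"]).ravel()
    d=np.c_[n,np.ones(len(n))]@R;return o+d*((z-o[2])/d[:,2])[:,None]
E
python3 - <<'E'
from h import *
c=np.load("top0.npz");P=cloud(c)
print("bench z",np.median(P[240:280,80:300,2]))
m=np.zeros(P.shape[:2],bool);m[125:250,220:340]=1
z=P[...,2];
d=m&(abs(z-.03)<.006)
ctr=ray(c,[[279,188]],.03)[0][:2];print(ctr)
# rim: outermost points per angle
q=P[d][:,:2]
for it in range(3):
    a=np.arctan2(*(q-ctr).T[::-1]);r=np.hypot(*(q-ctr).T)
    pts=[]
    for b in np.linspace(-np.pi,np.pi,73)[:-1]:
        s=(abs(np.angle(np.exp(1j*(a-b))))<.045)&(r<.16)
        if s.sum() and r[s].max()>.138: pts.append(q[s][r[s].argmax()])
    ctr,R=circ(np.array(pts));print(ctr,R,len(pts))
cap=P[m&(z>.228)&(z<.245)];print("cap",len(cap),np.median(cap[:,2]),(cap[:,:2].max(0)+cap[:,:2].min(0))/2,np.ptp(cap,axis=0))
for u in [(242,165),(319,168),(278,233)]:
    w=P[u[1]-8:u[1]+9,u[0]-8:u[0]+9].reshape(-1,3);w=w[(w[:,2]>.066)&(w[:,2]<.09)]
    if len(w):
        v=w[:,:2].mean(0);print("peg",u,len(w),w.mean(0),np.hypot(*(v-ctr)),np.degrees(np.arctan2(*(v-ctr)[::-1])))
hd=cap[:,:2].mean(0)-ctr;print("head",np.hypot(*hd),np.degrees(np.arctan2(hd[1],hd[0])))
im=c["img"][110:260,210:350];cv2.imwrite("pics/t0c.png",cv2.resize(im[:,:,::-1],(700,750)[:1]+(600,) if 0 else (560,600),interpolation=cv2.INTER_CUBIC))
E
```

```text
bench z 9.055983808878642e-05
[ 0.59377255 -0.04946339]
[ 0.59412639 -0.04867679] 0.14318831957318823 68
[ 0.59414642 -0.04869456] 0.14321677991781845 68
[ 0.59414642 -0.04869456] 0.14321677991781845 68
cap 324 0.23521275017702958 [ 0.67649075 -0.06206936] [0.04681161 0.04811002 0.01352826]
peg (242, 165) 15 [0.65827763 0.05715509 0.07688057] 0.12376171354374177 58.789551946294
peg (319, 168) 19 [ 0.64981905 -0.15889844  0.07420718] 0.12346796090106624 -63.19807395866684
peg (278, 233) 16 [ 0.47034865 -0.04305442  0.07586636] 0.12392618629147822 177.3914488103799
head 0.08319519696156916 -9.17549055619879
```

View pics/t0c.png

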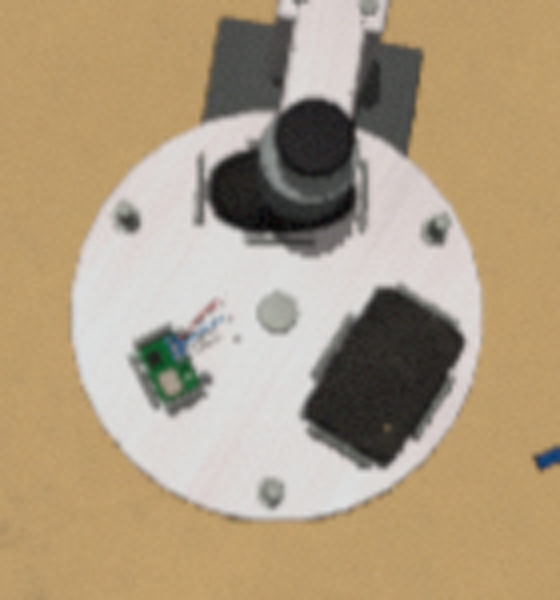

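Request:
servo_tool([
  [[0.72,-0.52,0],0],
  [[0.72,-0.52,0],0],
  [[0.72,-0.52,0],0],
  [[0.72,-0.52,0],0],
  [[0.72,-0.52,0],0],
], hand=0, grip_force=6)

```text
time_s: 0.6
tool_pos: [0.25, -0.5519, 0.2332]
orientation: [-0.0, 0.993, 0.122, -0.0]
ft_force: [0.8, -0.2, 0.2]
finger_gap: 0.0515
grasp_force: 0.0
```

Request:
servo_tool([
  [[0.72,-0.52,0],0],
  [[0.72,-0.52,0],0],
  [[0.72,-0.52,0],0],
  [[0.72,-0.52,0],0],
  [[0.72,-0.52,0],0],
])

```text
time_s: 1.1
tool_pos: [0.3357, -0.4501, 0.2333]
orientation: [-0.0, 0.993, 0.122, -0.0]
ft_force: [-0.2, 0.3, -0.2]
finger_gap: 0.0439
grasp_force: 0.0
```

Request:
servo_tool([
  [[0.72,-0.52,0],0],
  [[0.72,-0.52,0],0],
  [[0.72,-0.52,0],0],
  [[0.72,-0.52,0],0],
  [[0,0,0],0.1],
])

```text
time_s: 1.6
tool_pos: [0.4068, -0.3659, 0.2334]
orientation: [-0.001, 0.999, 0.049, 0.0]
ft_force: [-0.2, 0.6, 0.0]
finger_gap: 0.0439
grasp_force: 0.0
```

Request:
servo_tool([
  [[0,0,0],0.067],
  [[0.136,-0.9,0],0],
  [[0.136,-0.9,0],0],
  [[0.136,-0.9,0],0],
  [[0.136,-0.9,0],0],
])

```text
time_s: 2.1
tool_pos: [0.4251, -0.2614, 0.2334]
orientation: [-0.0, 1.0, -0.023, -0.0]
ft_force: [0.3, -0.4, -0.4]
finger_gap: 0.0438
grasp_force: 0.0
```

Request:
servo_tool([
  [[0.136,-0.9,0],0],
  [[0.136,-0.9,0],0],
  [[0.136,-0.9,0],0],
  [[0.136,-0.9,0],0],
  [[0.136,-0.9,0],0],
])

```text
time_s: 2.6
tool_pos: [0.4516, -0.1275, 0.2335]
orientation: [0.0, 1.0, -0.023, -0.0]
ft_force: [-0.4, -0.4, 0.6]
finger_gap: 0.0438
grasp_force: 0.0
```

Request:
servo_tool([
  [[0.136,-0.9,0],0],
  [[0.136,-0.9,0],0],
  [[0.136,-0.9,0],0],
  [[0,0,1],0],
  [[0,0,1],0],
])

```text
time_s: 3.1
tool_pos: [0.4684, -0.0473, 0.1735]
orientation: [-0.0, 1.0, -0.022, 0.001]
ft_force: [0.4, -0.2, 0.1]
finger_gap: 0.0438
grasp_force: 0.0
```

Request:
servo_tool([
  [[0,0,1],0],
  [[0,0,0.5],0],
  [[0,0,0],0],
  [[0,0,0],0],
  [[0,0,0],0],
])

```text
time_s: 3.6
tool_pos: [0.4685, -0.0483, 0.1297]
orientation: [0.0, 1.0, -0.023, 0.001]
ft_force: [-0.4, 0.3, 0.9]
finger_gap: 0.044
grasp_force: 0.0
```

```bash
python3 - <<'E'
from h import *
from station import robot,vision
c=vision.capture("wrist");cv2.imwrite("pics/w1.png",c["img"][:,:,::-1])
P=cloud(c);o=robot.get_obs();t=o["tool_pos"];print(o["tool_pos"],o["joints"])
d=np.hypot(P[...,0]-.4693,P[...,1]+.0435);m=(d<.04)&(P[...,2]>.06)&(P[...,2]<.09)
print(m.sum(),P[m].mean(0) if m.any() else 0, P[m].max(0) if m.any() else 0,P[m].min(0) if m.any() else 0)
E
```

```text
[ 0.46855107 -0.04833688  0.12976099] [ 0.23546307  0.30162363 -0.30850008  2.11227899  0.13411806  0.74356286
 -1.77524767]
343 [ 0.47474522 -0.04501834  0.07328353] [ 0.47912944 -0.03889871  0.07769589] [ 0.46729193 -0.05041272  0.06001788]
```

View pics/w1.png

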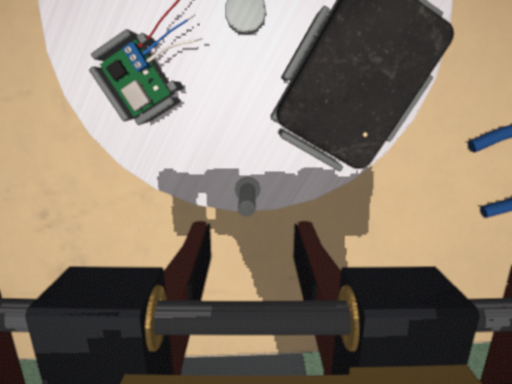

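The peg at (247,200) lies between the fingers, with the board and pack seated. I'll shift slightly, descend and pinch.

Request:
servo_tool([
  [[0.08,-0.14,0.4],0],
  [[0,0,0.7],0],
  [[0,0,0.7],0],
  [[0,0,0.6],0],
  [[0,0,0],0],
])

```text
time_s: 4.15
tool_pos: [0.4689, -0.0438, 0.0546]
orientation: [-0.0, 1.0, -0.023, -0.002]
ft_force: [0.1, 0.2, 1.2]
finger_gap: 0.0441
grasp_force: 0.0
```

Request:
servo_tool([
  [[0,0,0],0],
  [[0,0,0],0],
  [[0,0,0],0],
  [[0,0,0],0],
  [[0,0,0],0],
], hand=1)

```text
time_s: 4.65
tool_pos: [0.4708, -0.0443, 0.0572]
orientation: [0.0, 1.0, -0.023, 0.001]
ft_force: [-0.3, -0.3, 4.0]
finger_gap: 0.012
grasp_force: 6.0
```

Request:
servo_tool([
  [[0,0,0],0],
  [[0,0,0],0],
  [[0,0,0],0],
  [[0,0,0],0],
  [[0,0,0],0],
])

```text
time_s: 5.15
tool_pos: [0.4707, -0.0443, 0.0572]
orientation: [0.0, 1.0, -0.023, 0.0]
ft_force: [-1.3, 0.1, 7.1]
finger_gap: 0.0122
grasp_force: 6.0
```

Request:
servo_tool([
  [[0.003,0.145,0],-0.0167],
  [[0.01,0.291,0],-0.0333],
  [[0.01,0.291,0],-0.0333],
  [[0.01,0.291,0],-0.0333],
  [[0.01,0.291,0],-0.0333],
])

```text
time_s: 5.65
tool_pos: [0.4752, -0.083, 0.0572]
orientation: [-0.0, 0.991, 0.135, 0.001]
ft_force: [-0.9, 1.2, 5.0]
finger_gap: 0.0119
grasp_force: 6.0
```

Request:
servo_tool([
  [[0.01,0.291,0],-0.0333],
  [[0.01,0.291,0],-0.0333],
  [[0.01,0.291,0],-0.0333],
  [[0.01,0.291,0],-0.0333],
  [[0.01,0.291,0],-0.0333],
])

```text
time_s: 6.15
tool_pos: [0.494, -0.1224, 0.0572]
orientation: [0.0, 0.952, 0.305, 0.001]
ft_force: [0.3, 1.7, 4.8]
finger_gap: 0.0117
grasp_force: 6.0
```

Request:
servo_tool([
  [[0.01,0.291,0],-0.0333],
  [[0.01,0.291,0],-0.0333],
  [[0.01,0.291,0],-0.0333],
  [[0.01,0.291,0],-0.0333],
  [[0.01,0.291,0],-0.0333],
])

```text
time_s: 6.65
tool_pos: [0.5249, -0.1529, 0.0573]
orientation: [0.0, 0.885, 0.466, 0.0]
ft_force: [-0.6, 1.0, 5.5]
finger_gap: 0.0114
grasp_force: 6.0
```

Request:
servo_tool([
  [[0.01,0.291,0],-0.0333],
  [[0.01,0.291,0],-0.0333],
  [[0.01,0.291,0],-0.0333],
  [[0.01,0.291,0],-0.0333],
  [[0.01,0.291,0],-0.0333],
])

```text
time_s: 7.15
tool_pos: [0.5643, -0.1711, 0.0573]
orientation: [0.0, 0.791, 0.612, 0.0]
ft_force: [-0.7, 0.8, 5.9]
finger_gap: 0.0118
grasp_force: 6.0
```

Request:
servo_tool([
  [[0.01,0.291,0],-0.0333],
  [[0.01,0.291,0],-0.0333],
  [[0.01,0.291,0],-0.0333],
  [[0.003,0.145,0],-0.0167],
  [[0,0,0],0],
])

```text
time_s: 7.65
tool_pos: [0.5952, -0.1752, 0.0573]
orientation: [0.001, 0.711, 0.703, 0.001]
ft_force: [0.5, 0.6, 4.7]
finger_gap: 0.0116
grasp_force: 6.0
```

```bash
python3 - <<'E'
from h import *
from station import robot,vision
c=vision.capture("top");np.savez("top1.npz",**c)
cv2.imwrite("pics/t1.png",cv2.resize(c["img"][110:260,210:350,::-1],(560,600),interpolation=cv2.INTER_CUBIC))
E
```

```text
(no output)
```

View pics/t1.png

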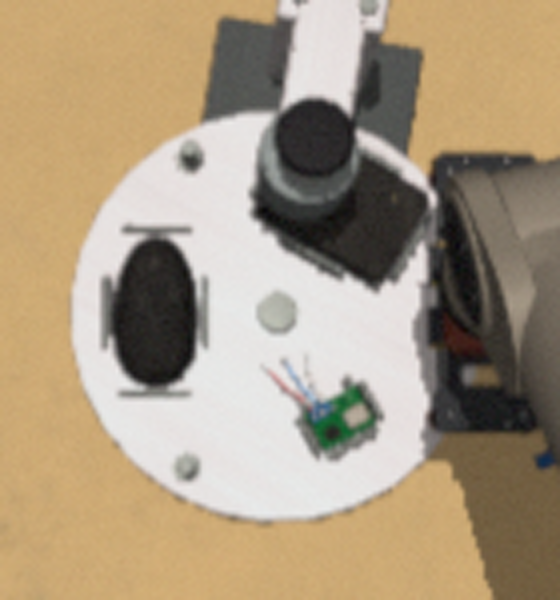

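```bash
cat >> h.py <<'E'
CT=np.array([.5941,-.0487])
def pegs(c):
    P=cloud(c);w=P[110:260,210:350].reshape(-1,3);rgb=c["img"][110:260,210:350].reshape(-1,3)
    r=np.hypot(*(w[:,:2]-CT).T);s=(w[:,2]>.068)&(w[:,2]<.085)&(r>.115)&(r<.135)
    a=np.degrees(np.arctan2(*(w[s,:2]-CT).T[::-1]));a.sort();out=[]
    for g in np.split(a,np.where(np.diff(a)>5)[0]+1): out.append((len(g),round(float(g.mean()),1)))
    return out
E
python3 - <<'E'
from h import *
for f in("top0","top1"):
    c=np.load(f+".npz");print(pegs(c));P=cloud(c)
    m=np.zeros(P.shape[:2],bool);m[95:250,220:340]=1
    k=P[m&(P[...,2]>.17)&(P[...,2]<.184)];print(len(k),k.mean(0),k.min(0),k.max(0))
    far=k[k[:,0]>.70][:,:2];v=far.mean(0)-CT;print(len(far),v,np.degrees(np.arctan2(v[1],v[0])))
    k=P[m&(P[...,2]>.23)&(P[...,2]<.245)];x=cv2.minEnclosingCircle(k[:,:2].astype(np.float32));v=np.array(x[0])-CT;print(x,np.hypot(*v),np.degrees(np.arctan2(v[1],v[0])))
E
```

```text
[(51, -119.5), (16, -62.9), (15, 58.8), (16, 177.4)]
860 [ 0.74143786 -0.07219807  0.17785857] [ 0.64507315 -0.11525669  0.17019891] [ 0.79973391 -0.03046104  0.18398147]
723 [ 0.16227011 -0.02614628] -9.153289011760345
((0.6774534583091736, -0.0618472546339035), 0.024860430508852005) 0.08438393992050763 -8.963359334602828
[(20, -44.3), (16, 30.2), (14, 149.0)]
999 [ 0.71758423 -0.08423412  0.17706712] [ 0.50578598 -0.19525119  0.17002486] [ 0.79895358 -0.03053208  0.18399132]
725 [ 0.16230875 -0.02612626] -9.144260407401148
((0.6253073215484619, -0.1001010537147522), 0.08779808133840561) 0.060132896497806745 -58.73664382292741
```

Request:
servo_tool([
  [[0.005,0.218,0],-0.025],
  [[0.01,0.291,0],-0.0333],
  [[0.01,0.291,0],-0.0333],
  [[0.005,0.218,0],-0.025],
  [[0.005,0.218,0],-0.025],
])

```text
time_s: 8.2
tool_pos: [0.6307, -0.1705, 0.0572]
orientation: [0.0, 0.599, 0.801, -0.0]
ft_force: [-1.7, -0.6, 6.7]
finger_gap: 0.0115
grasp_force: 6.0
```

Request:
servo_tool([
  [[0.005,0.218,0],-0.025],
  [[0.002,0.095,0],-0.0108],
  [[0,0,0],0],
  [[0,0,0],0],
  [[0,0,0],0],
])

```text
time_s: 8.7
tool_pos: [0.6399, -0.1675, 0.0572]
orientation: [0.001, 0.57, 0.822, 0.0]
ft_force: [1.1, -0.7, 4.6]
finger_gap: 0.0118
grasp_force: 6.0
```

```bash
python3 - <<'E'
from h import *
from station import robot,vision
c=vision.capture("top");np.savez("top2.npz",**c)
print(pegs(c),robot.get_obs()["joints"])
E
```

```text
[(8, -31.0), (10, 10.3), (16, 51.0), (15, 169.8)] [ 0.63891131  0.75757438 -0.69773886  1.68069278  0.58748524  0.92221349
  0.06864687]
```

Request:
servo_tool([
  [[0,0,0],0],
  [[0,0,0],0],
  [[0,0,0],0],
  [[0,0,-0.3],0],
  [[0,0,-0.6],0],
], hand=0)

```text
time_s: 9.25
tool_pos: [0.6382, -0.1671, 0.0832]
orientation: [-0.001, 0.569, 0.822, -0.001]
ft_force: [0.7, 0.1, -0.4]
finger_gap: 0.0438
grasp_force: 0.0
```

Request:
servo_tool([
  [[0,0,-1],0],
  [[0,0,-1],0],
  [[0,0,-1],0],
  [[0,0,-1],0],
  [[0,0,-1],0],
])

```text
time_s: 9.75
tool_pos: [0.6395, -0.1669, 0.2368]
orientation: [0.001, 0.569, 0.822, 0.0]
ft_force: [1.6, -0.7, -0.3]
finger_gap: 0.0439
grasp_force: 0.0
```

Request:
servo_tool([
  [[0,0,-1],0],
  [[0,0,-1],0],
  [[0,0,-0.2],0],
  [[0,0,0],0],
  [[0,0,0],0],
], hand=1)

```text
time_s: 10.25
tool_pos: [0.6388, -0.1673, 0.2989]
orientation: [-0.0, 0.569, 0.822, -0.0]
ft_force: [0.3, -0.9, -0.3]
finger_gap: 0.0074
grasp_force: 0.0
```

```bash
python3 - <<'E'
from h import *
from station import robot,vision
c=vision.capture("top");np.savez("top3.npz",**c)
print(pegs(c),robot.get_obs()["joints"])
cv2.imwrite("pics/t3.png",cv2.resize(c["img"][110:260,210:350,::-1],(560,600),interpolation=cv2.INTER_CUBIC))
E
```

```text
[(16, -70.6), (10, -31.4), (8, 10.5), (16, 51.0), (14, 169.9)] [ 0.71363641  0.52661376 -0.820776    1.47234652  0.38974558  1.31410966
  0.22042903]
```

View pics/t3.png

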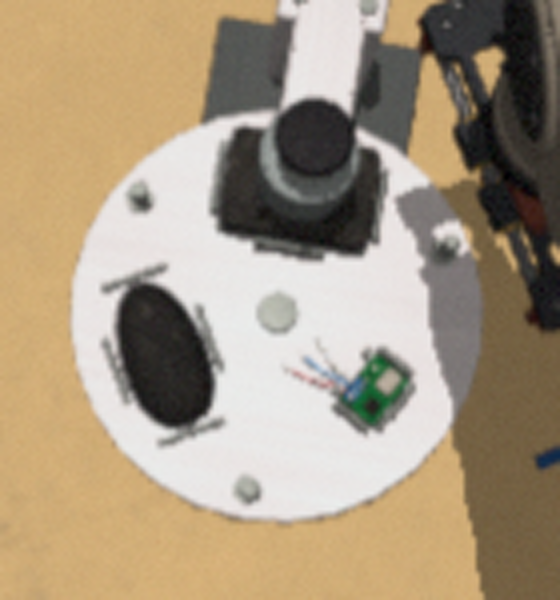

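Pegs are at 51.0, 169.9 and -70.6°, about 0.8° from target, which is roughly 1 mm at the bay. The pack sits square under the head. I'm moving the closed fingers above the cap.

Request:
servo_tool([
  [[0.708,0.611,0],0],
  [[0.708,0.611,0],0],
  [[0.708,0.611,0],0],
  [[0.708,0.611,0],0],
  [[0,0,0.5],0],
], hand=1)

```text
time_s: 10.8
tool_pos: [0.679, -0.0559, 0.2851]
orientation: [-0.0, 0.566, 0.824, 0.002]
ft_force: [-0.1, -0.0, 0.1]
finger_gap: 0.0003
grasp_force: 0.0
```

Request:
servo_tool([
  [[0,0,0.6],0],
  [[0,0,0.4],0],
  [[0,0,0],0],
  [[0,0,0],0],
  [[0,0,0],0],
])

```text
time_s: 11.3
tool_pos: [0.6785, -0.0622, 0.2554]
orientation: [0.0, 0.57, 0.822, 0.0]
ft_force: [0.2, -0.4, -0.2]
finger_gap: 0.0009
grasp_force: 0.0
```

Request:
servo_tool([
  [[0,0,0.12],0],
  [[0,0,0.12],0],
  [[0,0,0.12],0],
  [[0,0,0.12],0],
  [[0,0,0],0],
])

```text
time_s: 11.8
tool_pos: [0.6783, -0.062, 0.24]
orientation: [0.0, 0.569, 0.822, 0.0]
ft_force: [0.5, -0.3, 1.3]
finger_gap: 0.0006
grasp_force: 1.0
```

Request:
servo_tool([
  [[0,0,0.02],0],
  [[0,0,0],0],
  [[0,0,0],0],
  [[0,0,0],0],
  [[0,0,0],0],
])

```text
time_s: 12.3
tool_pos: [0.6783, -0.0619, 0.2398]
orientation: [0.0, 0.569, 0.822, 0.0]
ft_force: [1.2, -0.3, 2.2]
finger_gap: 0.0005
grasp_force: 1.0
```

Request:
servo_tool([
  [[0,0,0.017],0],
  [[0,0,0.017],0],
  [[0,0,0],0],
  [[0,0,0],0],
  [[0,0,0],0],
])

```text
time_s: 12.8
tool_pos: [0.6783, -0.062, 0.2387]
orientation: [0.0, 0.569, 0.822, 0.0]
ft_force: [1.9, -1.6, 0.8]
finger_gap: 0.0003
grasp_force: 1.1
```

Request:
servo_tool([
  [[0,0,0.017],0],
  [[0,0,0.017],0],
  [[0,0,0],0],
  [[0,0,0],0],
  [[0,0,0],0],
])

```text
time_s: 13.3
tool_pos: [0.6781, -0.0619, 0.2376]
orientation: [0.0, 0.569, 0.822, -0.0]
ft_force: [2.1, -0.7, 2.9]
finger_gap: 0.0005
grasp_force: 1.1
```

Request:
servo_tool([
  [[0,0,0.017],0],
  [[0,0,0.017],0],
  [[0,0,0],0],
  [[0,0,0],0],
  [[0,0,0],0],
])

```text
time_s: 13.8
tool_pos: [0.6781, -0.0619, 0.2366]
orientation: [-0.0, 0.569, 0.822, -0.0]
ft_force: [1.5, -0.5, 1.2]
finger_gap: 0.0008
grasp_force: 1.1
```

Request:
servo_tool([
  [[0,0,0.017],0],
  [[0,0,0.017],0],
  [[0,0,0],0],
  [[0,0,0],0],
  [[0,0,0],0],
])

```text
time_s: 14.3
tool_pos: [0.6781, -0.0619, 0.2356]
orientation: [0.0, 0.569, 0.822, -0.0]
ft_force: [2.2, -0.8, 2.4]
finger_gap: 0.0007
grasp_force: 1.2
```

Request:
servo_tool([
  [[0,0,0.017],0],
  [[0,0,0.017],0],
  [[0,0,0],0],
  [[0,0,0],0],
  [[0,0,0],0],
])

```text
time_s: 14.8
tool_pos: [0.6782, -0.0619, 0.2346]
orientation: [0.0, 0.569, 0.822, 0.0]
ft_force: [1.7, -0.9, 2.1]
finger_gap: 0.0005
grasp_force: 1.2
```

Request:
servo_tool([
  [[0,0,0.017],0],
  [[0,0,0.017],0],
  [[0,0,0],0],
  [[0,0,0],0],
  [[0,0,0],0],
])

```text
time_s: 15.3
tool_pos: [0.6782, -0.0619, 0.2339]
orientation: [0.0, 0.569, 0.822, 0.0]
ft_force: [0.3, -1.4, 5.4]
finger_gap: 0.0005
grasp_force: 2.6
```

Request:
servo_tool([
  [[0,0,0.005],0],
  [[0,0,0],0],
  [[0,0,0],0],
  [[0,0,0],0],
  [[0,0,0],0],
])

```text
time_s: 15.8
tool_pos: [0.6781, -0.0619, 0.2339]
orientation: [0.0, 0.569, 0.822, -0.0]
ft_force: [-0.6, -0.9, 5.0]
finger_gap: 0.0003
grasp_force: 3.0
```

Request:
servo_tool([
  [[0,0,0],0],
  [[0,0,0],0],
  [[0,0,0],0],
  [[0,0,0],0],
  [[0,0,0],0],
])

```text
time_s: 16.3
tool_pos: [0.6782, -0.0619, 0.2339]
orientation: [0.0, 0.569, 0.822, -0.0]
ft_force: [0.6, -1.3, 6.8]
finger_gap: 0.0005
grasp_force: 3.0
```

Request:
servo_tool([
  [[0,0,0.004],0],
  [[0,0,0],0],
  [[0,0,0],0],
  [[0,0,0],0],
  [[0,0,0],0],
])

```text
time_s: 16.8
tool_pos: [0.6782, -0.0619, 0.2339]
orientation: [0.0, 0.569, 0.822, 0.0]
ft_force: [-0.1, -1.0, 6.4]
finger_gap: 0.0006
grasp_force: 3.3
```

Request:
servo_tool([
  [[0,0,0],0],
  [[0,0,0],0],
  [[0,0,0],0],
  [[0,0,0],0],
  [[0,0,0],0],
])

```text
time_s: 17.3
tool_pos: [0.6782, -0.0619, 0.2338]
orientation: [0.0, 0.569, 0.822, -0.0]
ft_force: [0.7, -0.9, 6.5]
finger_gap: 0.0008
grasp_force: 3.3
```

Request:
servo_tool([
  [[0,0,0],0],
  [[0,0,0],0],
  [[0,0,0],0],
  [[0,0,0],0],
  [[0,0,0],0],
])

```text
time_s: 17.8
tool_pos: [0.6782, -0.0619, 0.2338]
orientation: [0.0, 0.569, 0.822, -0.0]
ft_force: [-0.2, -1.0, 6.4]
finger_gap: 0.0006
grasp_force: 3.3
```

Request:
servo_tool([
  [[0,0,0.09],0],
  [[0,0,0.09],0],
  [[0,0,0.09],0],
  [[0,0,0.08],0],
  [[0,0,0],0],
])

```text
time_s: 18.3
tool_pos: [0.6782, -0.0619, 0.2245]
orientation: [0.001, 0.569, 0.822, -0.0]
ft_force: [-3.2, -2.3, 13.9]
finger_gap: 0.0005
grasp_force: 6.9
```

Request:
servo_tool([
  [[0,0,0.017],0],
  [[0,0,0],0],
  [[0,0,0],0],
  [[0,0,0],0],
  [[0,0,0],0],
])

```text
time_s: 18.8
tool_pos: [0.6782, -0.0619, 0.2243]
orientation: [0.001, 0.569, 0.822, -0.0]
ft_force: [-3.9, -2.0, 13.5]
finger_gap: 0.0005
grasp_force: 7.0
```

Request:
servo_tool([
  [[0,0,0.025],0],
  [[0,0,0.025],0],
  [[0,0,0],0],
  [[0,0,0],0],
  [[0,0,0],0],
])

```text
time_s: 19.3
tool_pos: [0.6782, -0.0619, 0.2228]
orientation: [0.001, 0.569, 0.822, -0.0]
ft_force: [-3.5, -1.5, 13.6]
finger_gap: 0.0005
grasp_force: 7.2
```

Request:
servo_tool([
  [[0,0,0.02],0],
  [[0,0,0],0],
  [[0,0,0],0],
  [[0,0,0],0],
  [[0,0,0],0],
])

```text
time_s: 19.8
tool_pos: [0.6782, -0.0619, 0.2223]
orientation: [0.001, 0.569, 0.822, -0.0]
ft_force: [-4.4, -1.4, 14.3]
finger_gap: 0.0006
grasp_force: 7.3
```

Request:
servo_tool([
  [[0,0,0.02],0],
  [[0,0,0.015],0],
  [[0,0,0],0],
  [[0,0,0],0],
  [[0,0,0],0],
])

```text
time_s: 20.3
tool_pos: [0.6783, -0.0619, 0.2217]
orientation: [0.001, 0.569, 0.822, -0.0]
ft_force: [-4.6, -1.9, 16.8]
finger_gap: 0.0009
grasp_force: 8.5
```

Request:
servo_tool([
  [[0,0,0],0],
  [[0,0,0],0],
  [[0,0,0],0],
  [[0,0,0],0],
  [[0,0,0],0],
])

```text
time_s: 20.8
tool_pos: [0.6783, -0.0619, 0.2217]
orientation: [0.001, 0.569, 0.822, -0.0]
ft_force: [-4.2, -2.1, 16.5]
finger_gap: 0.0006
grasp_force: 8.5
```

Request:
servo_tool([
  [[0,0,0],0],
  [[0,0,0],0],
  [[0,0,0],0],
  [[0,0,0],0],
  [[0,0,0],0],
])

```text
time_s: 21.3
tool_pos: [0.6783, -0.0619, 0.2217]
orientation: [0.001, 0.569, 0.822, -0.0]
ft_force: [-5.0, -1.2, 16.7]
finger_gap: 0.0004
grasp_force: 8.5
```

Request:
servo_tool([
  [[0,0,-0.15],0],
  [[0,0,-0.2],0],
  [[0,0,-0.2],0],
  [[0,0,-0.2],0],
  [[0,0,-0.2],0],
])

```text
time_s: 21.8
tool_pos: [0.6778, -0.0619, 0.2474]
orientation: [-0.0, 0.569, 0.822, -0.0]
ft_force: [1.2, 0.0, 0.2]
finger_gap: 0.0005
grasp_force: 0.5
```

Request:
servo_tool([
  [[0,0,-0.3],0],
  [[0,0,-0.5],0],
  [[0,0,-0.8],0],
  [[0,0,-0.8],0],
  [[0,0,0],0],
])

```text
time_s: 22.3
tool_pos: [0.6795, -0.0611, 0.324]
orientation: [0.002, 0.569, 0.822, 0.002]
ft_force: [-0.1, 0.0, 0.3]
finger_gap: 0.0004
grasp_force: 0.0
```

Request:
servo_tool([
  [[-0.7,-0.6,0],0],
  [[-0.7,-0.6,0],0],
  [[-0.7,-0.6,0],0],
  [[-0.7,-0.6,0],0],
  [[0,0,0],0],
])

```text
time_s: 22.8
tool_pos: [0.6386, -0.1715, 0.3186]
orientation: [-0.0, 0.572, 0.82, -0.002]
ft_force: [-0.7, -0.6, 0.9]
finger_gap: 0.0007
grasp_force: 0.0
```

Request:
servo_tool([
  [[0,0,0],0],
  [[0,0,0],0],
  [[0,0,0],0],
  [[0,0,0],0],
  [[0,0,0],0],
])

```text
time_s: 23.3
tool_pos: [0.6405, -0.1651, 0.3196]
orientation: [-0.0, 0.569, 0.822, 0.0]
ft_force: [0.4, 0.5, -0.1]
finger_gap: 0.0001
grasp_force: 0.0
```

```bash
python3 - <<'E'
from h import *
from station import robot,vision
c=vision.capture("top");P=cloud(c)
print(pegs(c),robot.get_obs()["tool_pos"])
w=P[130:165,275:305].reshape(-1,3);w=w[(w[:,2]>.2)&(w[:,2]<.25)];print(len(w),np.median(w,0))
cv2.imwrite("pics/t4.png",cv2.resize(c["img"][110:260,210:350,::-1],(560,600),interpolation=cv2.INTER_CUBIC))
E
```

```text
[(17, -70.7), (11, -31.1), (10, 9.2), (16, 51.1), (14, 169.9)] [ 0.64043943 -0.16533032  0.31960566]
329 [ 0.67658927 -0.06191298  0.2352465 ]
```

View pics/t4.png

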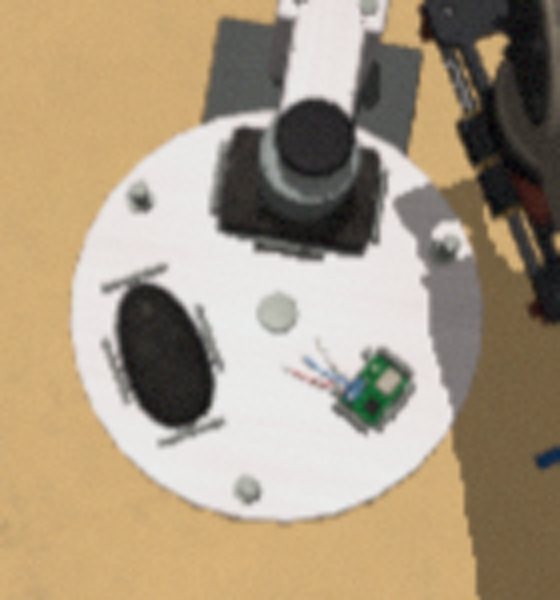

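The cap reads the same height as at the start (0.2352 m), so it is fully up. The units are in their bays and the pack is under the head, so I'm handing in.

```bash
python3 -c "
from station import order
print(order.finish_job())"
```

```text
the job is handed in; nothing more can be done
None
```

I handed the job in at about 23 s, verdict not shown: the power pack sits within about 1 mm of centre under the head, the plunger was held at its first stop (about 6 N) and second stop (about 17 N) for over a second each and came fully back up, all three units are in their bays, and the arm kept clear of the pliers and tin.

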